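# Load and lock the sample stage

## Robot

A 7-joint arm with a two-finger parallel gripper is mounted at the origin on the work surface. World frame = base frame: x ahead of the robot, y to its left, z up, the work surface at z = 0. Lengths are in m, angles in rad, forces in N, time in s.
With the tool pointing down it reaches from about 0.375 to 0.925 m from the base axis. Payload 3.1 kg.
Tool frame: the origin (TCP) lies on the mounting face of the last link; the fingertips stand 173 mm ahead of it and the grasp point (between the pads) lies 155 mm ahead of it (r.tcp_to_tips is the z of the fingertips in the tool frame, in m); z points along the fingers, y is the direction in which the jaws open and shut (so a half turn about z gives the same grasp; the last joint's range is limited). The gripper opens to 85 mm and grips with 20 to 120 N. Pads are 22 mm wide; open, the fingers measure 114 mm over their backs; the gripper's body (76 mm by 85 mm) begins 54 mm behind the grasp point. The pads swing forward as they close: fully open they stand 13 mm farther back than shut.
Start: joints at [-1.258, 0.383, 0.044, 1.598, -0.018, 1.161, -0.05], TCP at [0.26, 0.596, 0.405] pointing down, gripper open.
Joint ranges: [-2.61, 2.61], [-0.41, 2.15], [-1.48, 1.57], [0, 2.5], [-1.57, 4.71], [0.05, 1.97], [-2.85, 2.85]. Speed limits (rad/s): [2.79, 2.79, 3.14, 3.14, 3.14, 3.14, 3.14].

## Interface

Orientations are given as [roll, pitch, yaw] about the fixed x, y, z axes, in that order (R = Rz(yaw) Ry(pitch) Rx(roll)).
In Python, from bench import r gives the robot as it stands.
- The arm moves only by the shell command python3 -m creep 'ROWS' [OPENING] [FORCE]. ROWS is text: rows parted by semicolons, each of 4 numbers parted by spaces: the shift along the tool's x, y, z in mm, then the turn about the tool's z in degrees. In form: x y z twist; .... A call has exactly 8 rows; each row shifts and turns the commanded pose from where the row before left it, along the tool's axes as they then stand; what a row does not reach is not made up. A row lasts 1/8 s, in which the tool goes at most 62.5 mm and 10.7 degrees, less where a joint would pass 70% of its speed; a pose out of reach is approached as far as the arm can. A call is refused whole if a number of a shift passes 62.5 or a number of a turn 10.7, either way. A call with a gripper value outside its range is refused whole. OPENING is the finger opening in mm, from 0 to 85.4, set as the call begins (- or left out, the last holds). The fingers move at their own pace and stop on an object; FORCE is the grip in N (left out, the last holds). Time passes only in rows, so rows that do not move let the fingers close, or fill a call up. It gives the time, the measured TCP pose, the force and the opening at its end, in the units of the state.
- r.get_obs(): the state, without advancing time (a new reading comes with each control period).
- r.snapshot(name): name is "side" or "top"; returns (picture, depth): 384x512x3 uint8, blue, green, red; 384x512 float32, m along the optical axis (not along the pixel's ray), 0 where there is no reading.
- r.camera_params(name): a dict with "camera_matrix" (3x3 intrinsics, pixels), "extrinsics" (4x4, takes a point from world to camera coordinates). Camera axes: x right, y up, looking along -z (the intrinsics and any distortion apply to the point x, -y, -z); pixel columns grow to the right and rows downward; lengths in m; the calibration is good to about 2 mm. A picture is of the moment at which its call begins. camera_params takes no time and is no camera call.
- r.sign_off(): hands the job in, once; it reports no verdict.
The state is a dict: "t": time; "q": joint angles; "qd": joint speeds; "joint_efforts": joint torques, N m; "eef_pos": TCP position; "orientation": TCP orientation; "ft_force": force on the tool from outside, world axes, zero at the start; "ft_torque": the same for the moment, N m; "finger_gap": finger opening in m.
Only numpy, scipy, OpenCV 4.12 (cv2) and the standard library are available. Lean on these libraries where they do the work, as an engineer would, in place of code of your own. Each camera call takes 0.05 s, during which the arm holds its last target. There are 200 camera calls.

## Task

Set every sensor carrier that is on the mat into a pocket of the raised, sprung sample stage, one to a pocket, then press the stage down until its catch holds it by itself. Then slide the locking rod through both cheek plates and all the carriers, either way round, until its handle is fully home against the cheek, let go, and leave the tin and the screwdriver undisturbed.

Things in the scene. Friction and masses are not known exactly. Their poses are not given: they have to be found in the camera images.
- station: The fixed test station: black base 150 x 200 mm, 15 mm thick, with an upright aluminium cheek plate (12 mm thick, 50 mm wide, top 80 mm above the table) at each end. Origin: centre of its underside, on the table. y runs along the row of pockets from cheek to cheek, x across it (press tab on the -x side, catch with a black knob on the +x side), z up.
- axis_mid (a point): Middle of the rod line, midway between the cheeks, 61 mm above the table. The rod line runs along the station's y; each cheek has a round hole of 11 mm diameter on it.
- hole_left (a point): Centre of the outer mouth of the cheek hole at the station's +y end, 100 mm along y from axis_mid; the cheek is 12 mm thick.
- hole_right (a point): Centre of the outer mouth of the cheek hole at the station's -y end, 100 mm from axis_mid.
- stage (a joint): How far the sprung stage (aluminium plate with five pockets, moving up and down in the station) is pressed down, m: 0 raised and empty; carriers sink it by up to 10 mm; at about 0.0185 a spring catch snaps over it and then holds it at about 0.018; end stop 0.021. Spring: about 1 N at 0, rising 400 N/m, plus a few N to pass the catch. Held down, seated carriers' holes are on the rod line.
- catch (a joint): How far the spring catch bolt is pushed back, m: 0 at rest (before it engages and when it has engaged), up to 0.010 while the stage passes it.
- press_tab (a point): Middle of the top of the grey press tab, 44 mm (x) by 46 mm (y), on the station's -x side, part of the stage and moving with it; press it down with closed fingers. Axes as the station's. The pocket floors are level with its top; the row of pockets lies 52 mm from it in +x.
- pocket0 (a point): Centre of the floor of a pocket, moving with the stage (55 mm above the table when raised and empty). The pocket is 44 mm (x) by 30 mm (y) inside, walls 16 mm high; the five pockets are 33 mm apart along y. Axes as the station's.
- pocket1 (a point): Centre of the floor of a pocket, moving with the stage (55 mm above the table when raised and empty). The pocket is 44 mm (x) by 30 mm (y) inside, walls 16 mm high; the five pockets are 33 mm apart along y. Axes as the station's.
- pocket2 (a point): Centre of the floor of a pocket, moving with the stage (55 mm above the table when raised and empty). The pocket is 44 mm (x) by 30 mm (y) inside, walls 16 mm high; the five pockets are 33 mm apart along y. Axes as the station's.
- pocket3 (a point): Centre of the floor of a pocket, moving with the stage (55 mm above the table when raised and empty). The pocket is 44 mm (x) by 30 mm (y) inside, walls 16 mm high; the five pockets are 33 mm apart along y. Axes as the station's.
- pocket4 (a point): Centre of the floor of a pocket, moving with the stage (55 mm above the table when raised and empty). The pocket is 44 mm (x) by 30 mm (y) inside, walls 16 mm high; the five pockets are 33 mm apart along y. Axes as the station's.
- carrier0: A sensor carrier, may be absent: white plastic block 40 mm (x) by 26 mm (y) by 48 mm high, 75 g, heavier at the foot, blue contact stubs on top (in all 58 mm), a square 14 mm through-hole along its y, centred 24 mm above the underside. Origin: centre of the underside; z up. Starts upright on the mat (top at 3 mm). All alike, either way round. Grip across the 40 mm, 25 to 45 mm up.
- carrier1: A sensor carrier, may be absent: white plastic block 40 mm (x) by 26 mm (y) by 48 mm high, 75 g, heavier at the foot, blue contact stubs on top (in all 58 mm), a square 14 mm through-hole along its y, centred 24 mm above the underside. Origin: centre of the underside; z up. Starts upright on the mat (top at 3 mm). All alike, either way round. Grip across the 40 mm, 25 to 45 mm up.
- carrier2: A sensor carrier, may be absent: white plastic block 40 mm (x) by 26 mm (y) by 48 mm high, 75 g, heavier at the foot, blue contact stubs on top (in all 58 mm), a square 14 mm through-hole along its y, centred 24 mm above the underside. Origin: centre of the underside; z up. Starts upright on the mat (top at 3 mm). All alike, either way round. Grip across the 40 mm, 25 to 45 mm up.
- carrier3: A sensor carrier, may be absent: white plastic block 40 mm (x) by 26 mm (y) by 48 mm high, 75 g, heavier at the foot, blue contact stubs on top (in all 58 mm), a square 14 mm through-hole along its y, centred 24 mm above the underside. Origin: centre of the underside; z up. Starts upright on the mat (top at 3 mm). All alike, either way round. Grip across the 40 mm, 25 to 45 mm up.
- carrier4: A sensor carrier, may be absent: white plastic block 40 mm (x) by 26 mm (y) by 48 mm high, 75 g, heavier at the foot, blue contact stubs on top (in all 58 mm), a square 14 mm through-hole along its y, centred 24 mm above the underside. Origin: centre of the underside; z up. Starts upright on the mat (top at 3 mm). All alike, either way round. Grip across the 40 mm, 25 to 45 mm up.
- rod: Locking rod, level in a grey rest, axis 30 mm above the table: steel, 8 mm diameter, 212 mm long, last 12 mm tapered to 3 mm, on a black handle block 44 mm long, 16 mm wide, from 16 mm below to 10 mm above the axis. 120 g. Origin: on the axis at the handle's face; x to the tip, z up. Rest forks stand 12 to 24 and 154 to 166 mm from the origin, tops at 38 mm.
- rod_mid (a point): Point on the rod's axis 100 mm from the handle's face; when the rod is fully home it lies at axis_mid.
- rod_handle (a point): Point on the rod's axis inside the handle, halfway along it, 22 mm behind the handle's face; grip here across the 16 mm width.
- tin: A bystander: a round blue tin with a steel lid, 100 mm in diameter, 52 mm high, on the table beyond the station. Origin: centre of its underside. Leave alone.
- driver: A bystander: a screwdriver lying on the table beyond the station. Leave alone.
Things that resemble listed ones, but are neither listed nor needed, are in the scene too. Leave any orange look-alike of the carrier3 alone.

How it is judged:
On the way, in this order (a step that is already met when the one before it is completed fails the run):
1. every carrier present stands in a pocket while the stage is still raised (not yet pressed down) (x of carrier0 in the frame of press_tab between 0.048 and 0.056 m and y of carrier0 in the frame of press_tab between -0.072 and 0.072 m and z of carrier0 in the frame of press_tab between -0.003 and 0.003 m and angle between the y axis of each of carrier0, carrier1, carrier2, carrier3, carrier4 and the y axis of press_tab, either way round below 0.15 rad and x of carrier1 in the frame of press_tab between 0.048 and 0.056 m and y of carrier1 in the frame of press_tab between -0.072 and 0.072 m and z of carrier1 in the frame of press_tab between -0.003 and 0.003 m and x of carrier2 in the frame of press_tab between 0.048 and 0.056 m and y of carrier2 in the frame of press_tab between -0.072 and 0.072 m and z of carrier2 in the frame of press_tab between -0.003 and 0.003 m and x of carrier3 in the frame of press_tab between 0.048 and 0.056 m and y of carrier3 in the frame of press_tab between -0.072 and 0.072 m and z of carrier3 in the frame of press_tab between -0.003 and 0.003 m and x of carrier4 in the frame of press_tab between 0.048 and 0.056 m and y of carrier4 in the frame of press_tab between -0.072 and 0.072 m and z of carrier4 in the frame of press_tab between -0.003 and 0.003 m and value of joint stage below 0.0145 m), for 0.1 s.
2. the stage has been pressed and its catch holds it down with the robot clear of it and the carriers in their pockets (x of carrier0 in the frame of press_tab between 0.048 and 0.056 m and y of carrier0 in the frame of press_tab between -0.072 and 0.072 m and z of carrier0 in the frame of press_tab between -0.003 and 0.003 m and angle between the y axis of each of carrier0, carrier1, carrier2, carrier3, carrier4 and the y axis of press_tab, either way round below 0.15 rad and x of carrier1 in the frame of press_tab between 0.048 and 0.056 m and y of carrier1 in the frame of press_tab between -0.072 and 0.072 m and z of carrier1 in the frame of press_tab between -0.003 and 0.003 m and x of carrier2 in the frame of press_tab between 0.048 and 0.056 m and y of carrier2 in the frame of press_tab between -0.072 and 0.072 m and z of carrier2 in the frame of press_tab between -0.003 and 0.003 m and x of carrier3 in the frame of press_tab between 0.048 and 0.056 m and y of carrier3 in the frame of press_tab between -0.072 and 0.072 m and z of carrier3 in the frame of press_tab between -0.003 and 0.003 m and x of carrier4 in the frame of press_tab between 0.048 and 0.056 m and y of carrier4 in the frame of press_tab between -0.072 and 0.072 m and z of carrier4 in the frame of press_tab between -0.003 and 0.003 m and value of joint stage above 0.0155 m and contact force between the fingers and anything else below 0.3 N), for 0.4 s.
3. the rod is through both cheeks and the carriers, handle home (distance between rod_mid and axis_mid below 0.006 m and angle between the x axis of rod and the y axis of station, either way round below 0.06 rad), for 0.2 s.
At the end, for the whole second after the job is handed in: Every carrier present stands in a pocket (within 4 mm across, 3 mm in height and 0.15 rad), the stage is held down by its catch (joint above 0.0155), the rod lies at rest along the rod line (within 0.06 rad) with its mid point within 6 mm of axis_mid, so that its handle is home against a cheek (all of step 3 and x of carrier0 in the frame of press_tab between 0.048 and 0.056 m and y of carrier0 in the frame of press_tab between -0.072 and 0.072 m and z of carrier0 in the frame of press_tab between -0.003 and 0.003 m and angle between the y axis of each of carrier0, carrier1, carrier2, carrier3, carrier4 and the y axis of press_tab, either way round below 0.15 rad and x of carrier1 in the frame of press_tab between 0.048 and 0.056 m and y of carrier1 in the frame of press_tab between -0.072 and 0.072 m and z of carrier1 in the frame of press_tab between -0.003 and 0.003 m and x of carrier2 in the frame of press_tab between 0.048 and 0.056 m and y of carrier2 in the frame of press_tab between -0.072 and 0.072 m and z of carrier2 in the frame of press_tab between -0.003 and 0.003 m and x of carrier3 in the frame of press_tab between 0.048 and 0.056 m and y of carrier3 in the frame of press_tab between -0.072 and 0.072 m and z of carrier3 in the frame of press_tab between -0.003 and 0.003 m and x of carrier4 in the frame of press_tab between 0.048 and 0.056 m and y of carrier4 in the frame of press_tab between -0.072 and 0.072 m and z of carrier4 in the frame of press_tab between -0.003 and 0.003 m and value of joint stage above 0.0155 m and linear speed of rod below 0.03 m/s); the robot touches nothing.
It fails at once if the tin is disturbed (moved over 20 mm) (distance of tin from where it was at the start of the episode above 0.02 m).
It fails at once if the screwdriver is disturbed (moved over 30 mm) (distance of driver from where it was at the start of the episode above 0.03 m).
Of carrier0, carrier1, carrier2, carrier3, carrier4 only 3 to 5 are there at a start; the rules pass over those that are not, and their reading is None.
At some moment in a run one of carrier0, carrier1, carrier2, carrier3, carrier4 may be knocked a few centimetres aside while the robot is not near it.
It also fails if it takes over 210 s, if anything falls off the work surface, if the arm or the gripper's body presses on something with over 40 N, if the wrist force passes 120 N, or if a joint passes its speed limit or range.

## Working session

There is one attempt and no reset: what is moved stays moved. The work goes in short steps, Python scripts to look and compute and a shell command to move; the robot and the scene stay as the last step left them, time stands still between calls to the robot, and variables do not carry over. Pictures are saved under pics/ and viewed, about 12 in all and at most 16, crops included, and the job is handed in when it is done.

```bash
ls; mkdir -p pics; python3 - <<'E'
from bench import r
import cv2,numpy as np
print(r.get_obs())
print(r.tcp_to_tips)
for n in("top","side"):
    p,d=r.snapshot(n); cv2.imwrite(f"pics/{n}0.png",p); np.save(f"{n}0.npy",d)
    c=r.camera_params(n); print(n,c)
E
```

```text
pics
{'t': 0.0, 'q': array([-1.25778903,  0.38386221,  0.04383753,  1.59956984, -0.01790472,
        1.16120071, -0.04989834]), 'qd': array([ 0.00127377, -0.00026411, -0.00121009,  0.00059506, -0.00182101,
        0.00148621, -0.00031002]), 'joint_efforts': array([-5.33380935e-04, -4.33458817e+01,  1.02438379e+00, -2.49514729e+01,
        1.06266353e-02,  1.15070320e-02,  6.98564833e-06]), 'eef_pos': array([0.25936796, 0.59548297, 0.40327095]), 'orientation': array([-3.13894882e+00,  1.40266596e-04,  2.73086183e+00]), 'ft_force': array([ 0.52174869, -0.01499912, -0.3425623 ]), 'ft_torque': array([-0.00901678, -0.07420521, -0.00902722]), 'finger_gap': 0.08511604410456179}
0.1734
top {'camera_matrix': array([[361.2556063 ,   0.        , 254.03770876],
       [  0.        , 361.2556063 , 188.27602863],
       [  0.        ,   0.        ,   1.        ]]), 'extrinsics': array([[ 0.00704513, -0.99992948,  0.00956066,  0.00504102],
       [ 0.99030132,  0.00830334,  0.13868799, -0.58917943],
       [-0.13875759,  0.00849086,  0.99028998, -0.85907493],
       [ 0.        ,  0.        ,  0.        ,  1.        ]])}
side {'camera_matrix': array([[416.30758525,   0.        , 264.03916957],
       [  0.        , 416.30758525, 188.06239918],
       [  0.        ,   0.        ,   1.        ]]), 'extrinsics': array([[ 0.90145643, -0.43257588, -0.01595025, -0.53777525],
       [ 0.33465124,  0.67306983,  0.65953434, -0.249899  ],
       [-0.27456302, -0.59987925,  0.75150518, -1.16169008],
       [ 0.        ,  0.        ,  0.        ,  1.        ]])}
```

View pics/top0.png

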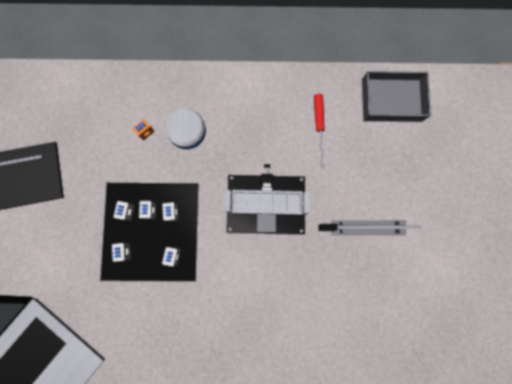

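View pics/side0.png

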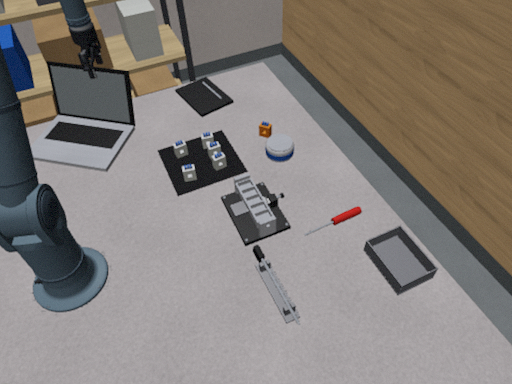

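```bash
cat > h.py <<'E'
from bench import r
import cv2,numpy as np
def cam(n):
    c=r.camera_params(n);return c["camera_matrix"],c["extrinsics"]
def ray(n,u,v):
    K,E=cam(n);R,t=E[:3,:3],E[:3,3]
    d=np.array([(u-K[0,2])/K[0,0],-(v-K[1,2])/K[1,1],-1.])
    return -R.T@t,R.T@d
def onz(n,u,v,z):
    o,d=ray(n,u,v);return o+d*(z-o[2])/d[2]
def proj(n,p):
    K,E=cam(n);c=E[:3,:3]@np.asarray(p,float)+E[:3,3]
    return np.array([K[0,2]+K[0,0]*c[0]/-c[2],K[1,2]-K[1,1]*c[1]/-c[2]])
def cloud(n,D):
    K,E=cam(n);v,u=np.mgrid[:384,:512]
    P=np.stack([(u-K[0,2])/K[0,0]*D,-(v-K[1,2])/K[1,1]*D,-D],-1)
    return (P-E[:3,3])@E[:3,:3]
def shot(n,name=None):
    p,d=r.snapshot(n)
    if name: cv2.imwrite(f"pics/{name}.png",p)
    return p,d
def carriers(n,p,d,zlo=.03,white=False):
    """blue stub blobs -> world at z=.061 ; plus depth cloud of block top"""
    W=cloud(n,d)
    hsv=cv2.cvtColor(p,cv2.COLOR_BGR2HSV)
    return W,hsv
def wh(x):return np.round(np.asarray(x)*1000,1)
E
python3 - <<'E'
from h import *
p=cv2.imread("pics/top0.png");d=np.load("top0.npy");W=cloud("top",d)
print("bg z",wh(np.median(W[260:300,220:300,2])), "mat z",wh(np.median(W[225:240,130:160,2])))
for t,zr,(a,b,c,e) in [("stn",None,(150,250,210,320)),]:
    sub=W[a:b,c:e,2]
    for lo,hi in[(.010,.02),(.045,.06),(.065,.075),(.075,.09)]:
        m=(sub>lo)&(sub<hi);P=W[a:b,c:e][m]
        print(lo,hi,m.sum(), wh(P.mean(0)) if m.sum() else '', cv2.minAreaRect((P[:,:2]*1000).astype(np.float32)) if m.sum()>4 else '')
m=((W[...,2]>.045)&(W[...,2]<.07)).astype(np.uint8); m[:, :100]=0;m[:,200:]=0
n,l,s,c=cv2.connectedComponentsWithStats(m)
for i in range(1,n):
    if s[i,4]<30: continue
    P=W[l==i]; print(s[i],c[i].round(1),wh(np.median(P,0)),wh(P.mean(0)),[np.round(x,1) for x in cv2.minAreaRect((P[:,:2]*1000).astype(np.float32))])
big=lambda im,a,b,c,e,k:cv2.resize(im[a:b,c:e],None,fx=k,fy=k,interpolation=cv2.INTER_CUBIC)
cv2.imwrite("pics/c1.png",np.vstack([big(p,175,290,95,210,5)[:, :575],]) )
A=big(p,160,245,215,325,5);B=big(p,205,250,310,430,4.58333)
cv2.imwrite("pics/c2.png",np.vstack([A,B[:,:550]]))
E
```

```text
bg z -1.0 mat z 2.0
0.01 0.02 2277 [550.2 -21.   14.2] ((552.6746826171875, -21.9322509765625), (199.56814575195312, 149.9909210205078), 89.26791381835938)
0.045 0.06 1646 [548.4 -22.2  53.7] ((549.4136962890625, -19.574066162109375), (163.88172912597656, 160.26278686523438), 48.258514404296875)
0.065 0.075 502 [552.3 -27.5  70. ] ((552.6133422851562, -20.809326171875), (197.7071075439453, 54.135623931884766), 89.02474975585938)
0.075 0.09 218 [552.2 -20.4  79.3] ((552.4103393554688, -21.599281311035156), (199.5243682861328, 50.13966369628906), 89.02747344970703)
[167 109  33  35 944] [183.6 126. ] [744.6 188.3  51.3] [744.8 188.2  51.3] [array([745.5, 189.8]), array([88.3, 81.5]), np.float64(2.2)]
[132 119  19  17 156] [141.1 126.8] [741.5 294.7  48.5] [741.8 295.2  49.9] [array([742.2, 296.1]), array([27.2, 40. ]), np.float64(41.2)]
[140 201  12  17 193] [145.5 209.1] [533.9 272.6  51. ] [534.2 273.4  52.2] [array([534.7, 274.9]), array([39.5, 27.3]), np.float64(0.6)]
[114 202  15  18 187] [121.2 210.2] [530.9 331.3  50.9] [531.  332.1  52.4] [array([531.3, 333.9]), array([28. , 39.7]), np.float64(79.4)]
[163 203  12  17 182] [168.8 211.2] [529.5 215.9  51.1] [529.6 216.6  52.2] [array([529.9, 217.7]), array([39.9, 26.8]), np.float64(4.9)]
[113 244  12  18 200] [118.5 252.2] [430.9 331.9  50.7] [430.4 332.9  52. ] [array([430.3, 334.1]), array([39.8, 27.5]), np.float64(4.7)]
[163 248  14  18 192] [169.8 256.5] [420.4 209.5  50.8] [421.1 210.1  52.2] [array([421. , 210.6]), array([26.3, 40.3]), np.float64(78.2)]
```

View pics/c1.png

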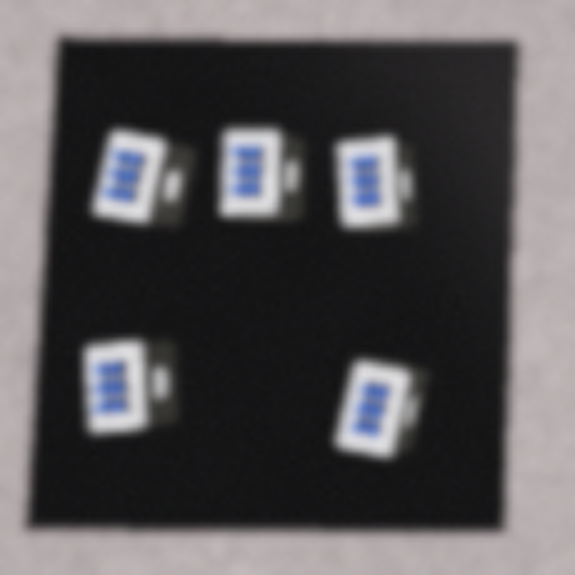

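View pics/c2.png

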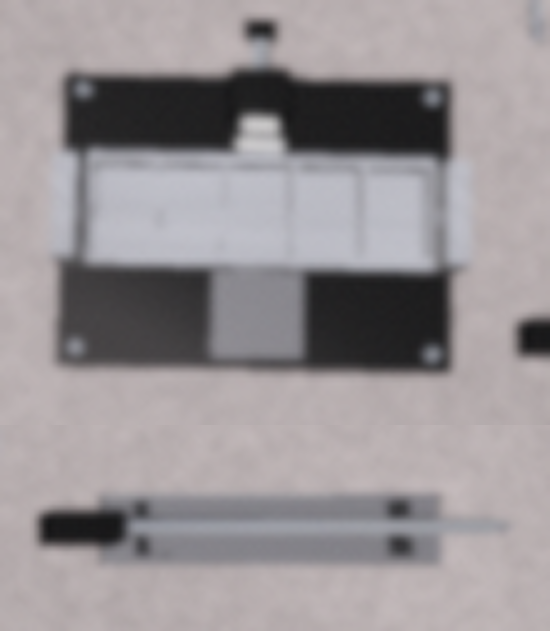

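```bash
cat >> h.py <<'E'
def rect(P):
    (c,s,a)=cv2.minAreaRect((P[:,:2]*1000).astype(np.float32))
    if s[0]<s[1]: a+=90
    a=(a+90)%180-90
    return np.round([c[0],c[1],max(s),min(s),a],1)
def blocks(n="top",D=None,zlo=.046,zhi=.056,ylo=.17,yhi=.37,xlo=.36,xhi=.6):
    if D is None: D=r.snapshot(n)[1]
    W=cloud(n,D)
    m=((W[...,2]>zlo)&(W[...,2]<zhi)&(W[...,0]>xlo)&(W[...,0]<xhi)&(W[...,1]>ylo)&(W[...,1]<yhi)).astype(np.uint8)
    k,l,s,c=cv2.connectedComponentsWithStats(m)
    for i in range(1,k):
        if s[i,4]>=60: P=W[l==i];print(n,"block x y L W ang",rect(P),"n",s[i,4],"z",wh(np.median(P[:,2])))
E
python3 - <<'E'
from h import *
for n in("top","side"):
    D=np.load(n+"0.npy"); blocks(n,D,zlo=.048); W=cloud(n,D)
    box=(W[...,0]>.4)&(W[...,0]<.7)&(W[...,1]>-.16)&(W[...,1]<.13)
    for lo,hi in[(.0765,.083),(.066,.074)]:
        m=box&(W[...,2]>lo)&(W[...,2]<hi);print(lo,m.sum(),rect(W[m]),wh(W[m][:,2].mean()))
    m=box&(W[...,2]>.05)&(W[...,2]<.058)&(W[...,0]<.52);print("tab",rect(W[m]),wh(np.median(W[m][:,2])))
    box=(W[...,0]>.42)&(W[...,0]<.56)&(W[...,1]>-.46)&(W[...,1]<-.12)
    for lo,hi in [(.036,.046),(.026,.036)]:
        m=box&(W[...,2]>lo)&(W[...,2]<hi);print("rod",lo,m.sum(),rect(W[m]),wh(W[m].min(0)),wh(W[m].max(0)))
E
```

```text
top block x y L W ang [534.7 274.7  39.4  26.9   0.6] n 139 z 50.8
top block x y L W ang [531.2 333.3  39.7  27.6  -9. ] n 137 z 50.5
top block x y L W ang [530.  217.2  39.9  25.8   6.1] n 133 z 50.9
top block x y L W ang [430.3 334.   39.8  27.4   4.7] n 138 z 50.4
top block x y L W ang [421.  210.6  40.2  26.3 -11.8] n 140 z 50.6
0.0765 202 [553.5 -21.4 199.4  50.2  89.6] 79.4
0.066 487 [552.5 -28.8 181.8  54.1  89. ] 70.1
tab [501.4 -21.2  46.3  36.4 -89.6] 54.1
rod 0.036 174 [ 495.3 -269.4  231.7   29.5  -89.6] [ 480.1 -385.2   36. ] [ 510.8 -153.5   42.5]
rod 0.026 319 [ 495.6 -280.3  253.8   29.9  -89.6] [ 480.2 -407.1   26.1] [ 511.1 -153.4   36. ]
0.0765 103 [553.4 -22.4 202.5  49.   88.8] 79.1
0.066 316 [553.8 -23.  202.8  55.3  89.2] 69.2
tab [501.3 -22.1  46.6  36.9  88.9] 53.4
rod 0.036 135 [ 501.7 -255.4  287.8   59.7   78.8] [ 481.  -401.3   36.1] [ 558.9 -120.1   45.4]
rod 0.026 337 [ 498.8 -259.2  295.9   63.6   78.8] [ 480.8 -409.7   26. ] [ 558.8 -120.2   36. ]
```

```bash
python3 -m creep '0 0 0 9.5;0 0 0 9.5;0 0 0 9.5;0 0 0 9.5;0 0 0 9.5;0 0 0 9.5;0 0 0 9.5;0 0 0 0' 65; python3 -m creep '-40 30 10 0;-50 36 15 0;-50 36 15 0;-50 36 15 0;-50 36 15 0;-50 36 15 0;-50 36 15 0;-38 24 0 0'
```

```text
t: 1.1
eef_pos: [0.2593, 0.5958, 0.4039]
orientation: [-3.141, 0.001, 1.572]
ft_force: [-0.3, 0.5, 1.1]
finger_gap: 0.065
t: 2.1
eef_pos: [0.527, 0.2188, 0.3045]
orientation: [-3.14, 0.002, 1.571]
ft_force: [0.2, 0.8, 0.2]
finger_gap: 0.0651
```

```bash
python3 -m creep '-1.4 3 0 -5.5;0 0 30 0;0 0 30 0;0 0 20 0;0 0 15 0;0 0 9 0;0 0 5.5 0;0 0 0 0'; python3 -m creep '0 0 0 0;0 0 0 0;0 0 0 0;0 0 0 0;0 0 0 0;0 0 0 0;0 0 0 0;0 0 0 0' 0 40;python3 -c "
from h import *
shot('side','s1');p=cv2.imread('pics/s1.png');cv2.imwrite('pics/s1c.png',cv2.resize(p[100:250,140:300],None,fx=4,fy=4))"
```

```text
t: 3.1
eef_pos: [0.5293, 0.2208, 0.1965]
orientation: [3.141, -0.0, 1.666]
ft_force: [0.3, -0.7, -0.7]
finger_gap: 0.0651
t: 4.1
eef_pos: [0.5298, 0.2209, 0.1973]
orientation: [3.14, -0.001, 1.666]
ft_force: [0.3, 0.4, 5.6]
finger_gap: 0.0394
```

View pics/s1c.png

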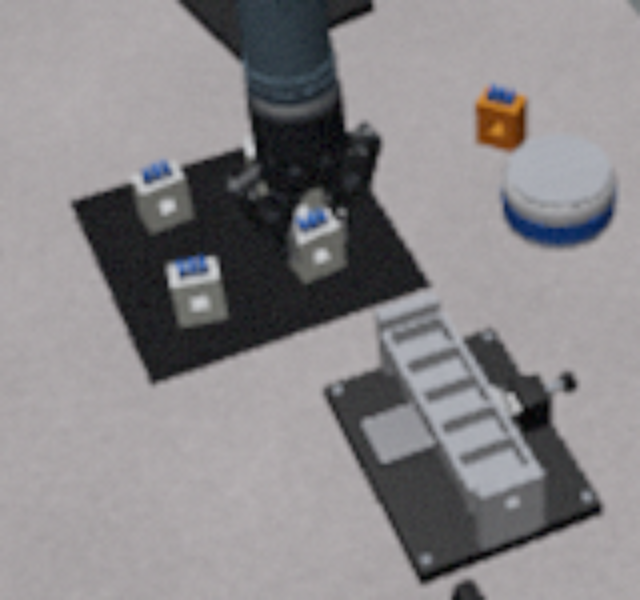

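```bash
python3 -m creep '0 0 5 0;0 0 -10 0;0 0 -28 0;0 0 -35 0;0 0 -30 6.3;0 0 0 0;0 0 0 0;0 0 0 0'|head -5; python3 -m creep '-30 2.5 0 0;-50 4.5 0 0;-55 5 0 0;-55 5 0 0;-55 5 0 0;-40 3.3 0 0;-20 1.5 0 0;0 0 0 0';python3 -c "
from h import *
p,d=shot('side','s2');print(r.get_obs()['eef_pos'],r.get_obs()['orientation'])
h=cv2.cvtColor(p,cv2.COLOR_BGR2HSV);m=cv2.inRange(h,(105,120,60),(130,255,255))
k,l,s,c=cv2.connectedComponentsWithStats(m)
for i in range(1,k):
  if 8<s[i,4]<200: print(c[i],s[i,4],wh(onz('side',*c[i],.061)),wh(onz('side',*c[i],.159)))
cv2.imwrite('pics/s2c.png',cv2.resize(p[120:260,180:340],None,fx=4,fy=4))
p,d=shot('top');cv2.imwrite('pics/t2c.png',cv2.resize(p[120:260,180:340],None,fx=4,fy=4))
"
```

```text
t: 5.15
eef_pos: [0.5282, 0.2204, 0.2925]
orientation: [-3.138, 0.002, 1.557]
ft_force: [-0.1, -0.1, -0.2]
finger_gap: 0.0395
t: 6.15
eef_pos: [0.5508, -0.0871, 0.2934]
orientation: [-3.139, 0.001, 1.552]
ft_force: [0.3, 0.4, -1.3]
finger_gap: 0.0395
[ 0.55105244 -0.0849827   0.29340175] [-3.13937943e+00 -1.07364987e-04  1.55470657e+00]
[283.29411765 157.25      ] 68 [718.9 105.5  61. ] [671.4  17.7 159. ]
[185.75       165.41666667] 12 [416.9 214.   61. ] [400.  115.3 159. ]
[261.40740741 197.11111111] 27 [580.2 -17.8  61. ] [546.7 -93.1 159. ]
```

View pics/s2c.png

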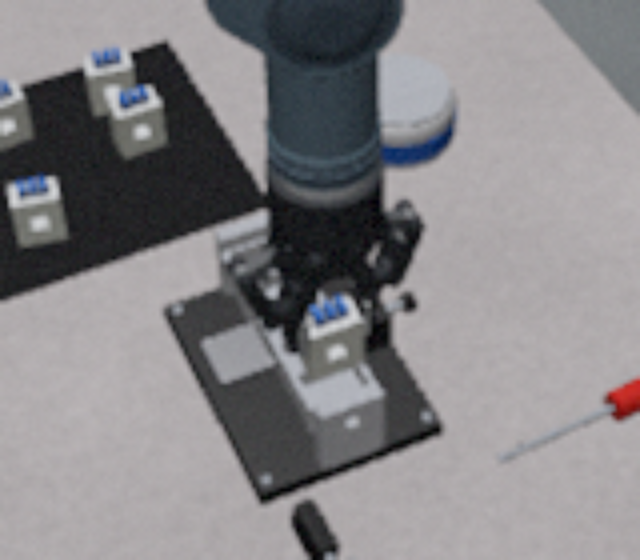

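```bash
cat >> h.py <<'E'
def face(zb,y0,n="side"):
    "front (-y) face of a held carrier, bottom at zb, tool y y0: centre x, face y"
    p,d=r.snapshot(n);W=cloud(n,d)
    b=(abs(W[...,0]-.55)<.06)&(abs(W[...,1]-(y0-.0165))<.012)&(W[...,2]>zb+.004)&(W[...,2]<zb+.04)&(p.max(-1)>90)
    P=W[b];s=[]
    for z in np.arange(zb+.006,zb+.038,.004):
        q=P[abs(P[:,2]-z)<.002,0]
        if len(q)>4:s.append((q.min()+q.max())/2)
    print("n",len(P),"face y",wh(np.median(P[:,1])),"y10/90",wh(np.percentile(P[:,1],[10,90])),"x mid",wh(np.median(s)),"x ext",wh(P[:,0].min()),wh(P[:,0].max()),"z",wh(P[:,2].min()),wh(P[:,2].max()))
    print(r.get_obs()['eef_pos'],r.get_obs()['orientation'][2]*57.2958,r.get_obs()['ft_force'])
E
python3 -c "
from h import *
face(.099,-.085)"
```

```text
n 111 face y -99.0 y10/90 [-100.9  -95.2] x mid 547.8 x ext 519.9 570.3 z 103.0 138.6
[ 0.55147061 -0.08289219  0.29365254] 89.29587568322586 [ 0.1553724   0.59520488 -1.53090095]
```

```bash
python3 -m creep '0 0 0 0;0 0 0 0;0 0 0 0;0 0 0 0;0 0 0 0;0 0 0 0;0 0 0 0;0 0 0 0'; python3 -c "
from h import *
e=[]
for i in range(5):
  p,d=r.snapshot('side');e.append(r.get_obs()['eef_pos'])
print(wh(e))
W=cloud('side',d);u0,v0=proj('side',(.551,-.1,.123));print(u0,v0)
u0=int(u0);v0=int(v0)
for v in range(v0-10,v0+14,2):
  print(v,' '.join('%d,%d,%d'%tuple(np.rint(W[v,u]*1000)) for u in range(u0-10,u0+10,2)))
"
```

```text
t: 7.3
eef_pos: [0.5516, -0.0847, 0.2945]
orientation: [-3.142, 0.0, 1.556]
ft_force: [0.3, -0.7, -0.9]
finger_gap: 0.0392
[[551.6 -84.7 294.5]
 [551.6 -84.7 294.4]
 [551.6 -84.7 294.5]
 [551.6 -84.7 294.4]
 [551.6 -84.7 294.5]]
264.11914659845013 206.60455044188967
196 523,-99,182 529,-98,179 539,-87,162 548,-80,150 551,-88,156 559,-84,148 561,-92,155 570,-86,145 572,-95,153 576,-99,155
198 522,-100,176 528,-99,172 540,-85,150 544,-90,154 549,-93,154 555,-92,150 560,-95,151 567,-93,145 572,-95,144 578,-96,142
200 521,-102,170 528,-98,162 538,-90,148 542,-94,150 549,-93,145 554,-94,144 558,-99,147 562,-102,148 569,-101,144 576,-98,136
202 524,-93,150 528,-98,153 534,-97,149 540,-98,148 545,-100,147 551,-101,144 557,-101,141 563,-101,138 569,-100,133 576,-98,128
204 524,-93,141 527,-99,146 532,-103,148 538,-101,143 544,-102,140 550,-102,138 556,-102,134 562,-102,131 570,-98,121 607,-36,33
206 523,-95,136 528,-96,134 533,-100,135 539,-99,132 545,-100,129 553,-94,118 558,-97,118 562,-101,121 569,-100,116 607,-36,24
208 544,-43,57 528,-96,126 533,-99,126 539,-99,123 544,-100,120 551,-98,114 556,-101,115 563,-100,110 569,-101,108 605,-40,19
210 542,-46,51 532,-84,101 532,-100,118 538,-101,117 543,-102,115 550,-101,110 556,-102,107 563,-101,102 569,-100,97 603,-44,14
212 538,-56,55 544,-57,54 532,-100,110 249,-761,1029 544,-100,102 551,-98,96 570,-72,56 575,-74,55 577,-83,64 600,-49,12
214 531,-73,69 536,-74,67 531,-101,102 549,-75,62 556,-72,53 562,-74,53 566,-79,56 573,-79,52 576,-86,59 577,-97,71
216 527,-80,70 537,-72,56 543,-73,54 547,-77,55 553,-79,54 559,-81,53 563,-86,57 569,-86,53 574,-90,55 575,-102,68
218 525,-84,67 529,-90,72 540,-79,53 545,-82,53 550,-85,53 555,-88,54 561,-90,53 557,-111,80 563,-112,78 568,-115,78
```

```bash
python3 -m creep '0 0.7 4 0;0 0 8 0;0 0 8 0;0 0 4 0;0 0 2 0;0 0 2 0;0 0 2 0;0 0 2 0'; python3 -m creep '0 0 2 0;0 0 2 0;0 0 2 0;0 0 2 0;0 0 2 0;0 0 2 0;0 0 2 0;0 0 0 0'; python3 -c "
from h import *
p,d=r.snapshot('side');W=cloud('side',d);m=(abs(W[...,0]-.5)<.015)&(abs(W[...,1]+.02)<.015)&(W[...,2]>.03);print(wh(np.median(W[m][:,2])),r.get_obs()['ft_force'])
cv2.imwrite('pics/s3c.png',cv2.resize(p[170:250,210:310],None,fx=6,fy=6,interpolation=cv2.INTER_CUBIC))"
```

```text
t: 8.55
eef_pos: [0.5524, -0.0847, 0.2625]
orientation: [3.141, -0.0, 1.556]
ft_force: [-0.1, 0.3, 0.2]
finger_gap: 0.0392
t: 9.55
eef_pos: [0.5523, -0.0847, 0.2485]
orientation: [-3.141, -0.0, 1.556]
ft_force: [-0.6, 0.6, -0.2]
finger_gap: 0.0397
52.5 [-0.85179929  0.01902965  1.13172157]
```

View pics/s3c.png

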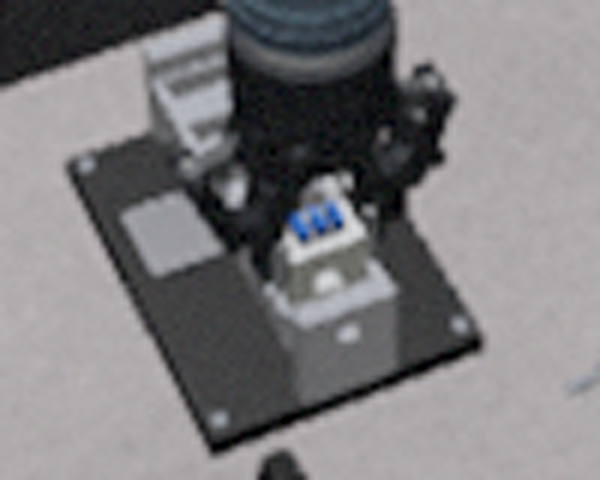

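```bash
python3 -m creep '0 0 0 0;0 0 0 0;0 0 0 0;0 0 -5 0;0 0 -15 0;0 0 -25 0;0 0 -30 0;0 0 0 0' 60; python3 -c "
from h import *
D=r.snapshot('top')[1];blocks('top',D,zlo=.048);print(r.get_obs()['eef_pos'])
blocks('side',zlo=.09,zhi=.11,xlo=.5,xhi=.6,ylo=-.15,yhi=.1)"
```

```text
t: 10.6
eef_pos: [0.5538, -0.0853, 0.3273]
orientation: [3.134, -0.0, 1.556]
ft_force: [0.3, 0.3, 0.2]
finger_gap: 0.0598
top block x y L W ang [5.346e+02 2.749e+02 3.940e+01 2.600e+01 5.000e-01] n 135 z 50.6
top block x y L W ang [531.2 333.   39.8  27.   -9.2] n 137 z 50.6
top block x y L W ang [430.4 334.6  39.7  27.    5.9] n 135 z 50.2
top block x y L W ang [421.2 211.   39.9  26.2 -10.9] n 139 z 50.6
[ 0.55297715 -0.08492998  0.32556204]
side block x y L W ang [552.5 -88.4  40.7  29.   -1.9] n 124 z 101.6
```

```bash
python3 -m creep '30 -2 0 0;50 -3.3 0 0;55 -3.5 0 0;55 -3.5 0 0;55 -3.5 0 0;55 -3.5 0 0;40 -2.7 0 0;19.5 -1.3 0 -1.3';python3 -m creep '0 0 10 0;0 0 20 0;0 0 20 0;0 0 20 0;0 0 15 0;0 0 15 0;0 0 0 0;0 0 0 0'; python3 -c "
from h import *
for i in range(3): r.snapshot('top');print(wh(r.get_obs()['eef_pos']),r.get_obs()['orientation'][2]*57.3)"
```

```text
t: 11.7
eef_pos: [0.5328, 0.2782, 0.322]
orientation: [-3.139, 0.001, 1.585]
ft_force: [-0.0, -0.2, -0.2]
finger_gap: 0.06
t: 12.7
eef_pos: [0.5346, 0.2754, 0.2239]
orientation: [3.141, -0.001, 1.579]
ft_force: [0.5, -0.1, -0.8]
finger_gap: 0.0601
[534.7 275.4 224.2] 90.48357627851061
[534.7 275.4 224.4] 90.47382949238606
[534.7 275.4 224.4] 90.47462955374897
```

```bash
python3 -m creep '-0.6 0 7 0;0 0 10 0;0 0 7 0;0 0 3 0;0 0 0 0;0 0 0 0;0 0 0 0;0 0 0 0'|sed -n 2p; python3 -m creep '0 0 0 0;0 0 0 0;0 0 0 0;0 0 0 0;0 0 0 0;0 0 0 0;0 0 0 0;0 0 0 0' 0 40 |sed -n '2p;5p'; python3 -m creep '0 0 -5 0;0 0 -10 0;0 0 -25 0;0 0 -30 0;0 0 -28 1.3;0 0 0 0;-15 1 0 0;-30 2 0 0'|sed -n '2p;5p'; python3 -m creep '-45 3 0 0;-55 4 0 0;-55 4 0 0;-55 4 0 0;-45 3 0 0;-29.4 2 0 0;0 0 0 0;0 0 0 0'; python3 -c "
from h import *
for i in range(2): r.snapshot('top')
print(wh(r.get_obs()['eef_pos']),r.get_obs()['orientation'][2]*57.3);face(.101,-.0545)"
```

```text
eef_pos: [0.5343, 0.2746, 0.1967]
eef_pos: [0.5345, 0.2746, 0.1968]
finger_gap: 0.0395
eef_pos: [0.5354, 0.2295, 0.2927]
finger_gap: 0.0393
t: 16.85
eef_pos: [0.5516, -0.0546, 0.2933]
orientation: [-3.139, -0.001, 1.556]
ft_force: [-0.4, 0.3, -0.8]
finger_gap: 0.0393
[552.1 -53.4 293.7] 89.33399068814974
n 107 face y -65.4 y10/90 [-67.5 -62.7] x mid 551.1 x ext 524.9 584.5 z 105.3 140.7
[ 0.55226433 -0.0533001   0.29388871] 89.34522255279465 [-0.14728203  0.25768324 -1.12558379]
```

```bash
python3 -m creep '0 0.5 4 0;0 0 8 0;0 0 8 0;0 0 4 0;0 0 2 0;0 0 2 0;0 0 2 0;0 0 0 0'; python3 -m creep '0 0 2 0;0 0 2 0;0 0 2 0;0 0 2 0;0 0 2 0;0 0 2 0;0 0 3 0;0 0 0 0'; python3 -m creep '0 0 0 0;0 0 0 0;0 0 0 0;0 0 -5 0;0 0 -15 0;0 0 -25 0;0 0 -30 0;0 0 0 0' 60 |sed -n 2p; python3 -c "
from h import *
D=r.snapshot('top')[1];blocks('top',D,zlo=.048);print(r.get_obs()['eef_pos'])
blocks('side',zlo=.085,zhi=.12,xlo=.5,xhi=.6,ylo=-.15,yhi=.1)"
```

```text
t: 18.0
eef_pos: [0.5529, -0.0552, 0.2644]
orientation: [-3.141, -0.0, 1.556]
ft_force: [-0.3, 0.1, -1.4]
finger_gap: 0.0394
t: 19.0
eef_pos: [0.5528, -0.0551, 0.2491]
orientation: [-3.141, 0.0, 1.556]
ft_force: [-0.5, 0.3, 0.0]
finger_gap: 0.0394
eef_pos: [0.5545, -0.0557, 0.3282]
top block x y L W ang [531.3 333.6  39.8  27.  -10.5] n 133 z 50.6
top block x y L W ang [430.3 334.   39.9  26.2   4.7] n 145 z 50.2
top block x y L W ang [421.2 210.6  39.7  26.3 -11.5] n 140 z 50.3
[ 0.55361616 -0.05539632  0.32645465]
side block x y L W ang [552.2 -72.9  64.   40.8  87.9] n 293 z 99.9
```

```bash
python3 -m creep '30 -2 0 0;55 -4 0 0;60 -4.2 0 0;60 -4.2 0 0;60 -4.2 0 0;60 -4.2 0 0;40 -2.8 0 0;23.2 -1.8 0 0'|sed -n 2p;python3 -m creep '0 0 0 4.6;0 0 10 4.6;0 0 20 0;0 0 20 0;0 0 25 0;0 0 15 0;0 0 10 0;0 0 0 0'; python3 -c "
from h import *
for i in range(3): r.snapshot('top');print(wh(r.get_obs()['eef_pos']),r.get_obs()['orientation'][2]*57.3)"
```

```text
eef_pos: [0.5296, 0.3362, 0.3228]
t: 22.1
eef_pos: [0.5309, 0.3331, 0.2236]
orientation: [-3.14, 0.001, 1.396]
ft_force: [-0.4, -0.1, -0.4]
finger_gap: 0.0594
[531.4 333.4 224.5] 79.97186052637726
[531.6 333.5 225. ] 79.96865398749979
[531.7 333.6 225.4] 79.96984666204047
```

```bash
python3 -m creep '0 0 7 0;0 0 10 0;0 0 7 0;0 0 4 0;0 0 0 0;0 0 0 0;0 0 0 0;0 0 0 0'|sed -n 2p; python3 -m creep '0 0 0 0;0 0 0 0;0 0 0 0;0 0 0 0;0 0 0 0;0 0 0 0;0 0 0 0;0 0 0 0' 0 40 |sed -n '2p;5p'; python3 -m creep '0 0 -5 0;0 0 -10 0;0 0 -25 0;0 0 -30 -4.6;0 0 -28 -4.6;0 0 0 0;-15 1 0 0;-30 2.5 0 0'|sed -n '2p;5p'; python3 -m creep '-55 4 0 0;-60 4.5 0 0;-60 4.5 0 0;-60 4.5 0 0;-50 4 0 0;-25 2 0 0;0 0 0 0;0 0 0 0'|sed -n 2p;  python3 -m creep '0 0 4 0;0 0 8 0;0 0 8 0;0 0 4 0;0 0 2 0;0 0 2 0;0 0 0 0;0 0 0 0'; python3 -c "
from h import *
face(.073,-.022)"
```

```text
eef_pos: [0.5313, 0.3334, 0.1967]
eef_pos: [0.5314, 0.3335, 0.1968]
finger_gap: 0.0392
eef_pos: [0.5327, 0.2883, 0.2926]
finger_gap: 0.0394
eef_pos: [0.5523, -0.0208, 0.2934]
t: 27.25
eef_pos: [0.5531, -0.0221, 0.2667]
orientation: [3.141, -0.0, 1.556]
ft_force: [0.2, -0.4, -0.4]
finger_gap: 0.0388
n 79 face y -34.5 y10/90 [-46.8 -31.8] x mid 552.7 x ext 522.7 574.7 z 79.0 112.0
[ 0.55313915 -0.0220388   0.26669478] 89.16155272969338 [ 0.13060315 -1.00069321 -1.23945905]
```

```bash
python3 -m creep '0 0 2 0;0 0 3 0;0 0 3 0;0 0 3 0;0 0 3 0;0 0 3 0;0 0 2 0;0 0 0 0'; python3 -m creep '0 0 0 0;0 0 0 0;0 0 0 0;0 0 -5 0;0 0 -15 0;0 0 -25 0;0 0 -30 0;0 0 0 0' 60 |sed -n 2p; python3 -c "
from h import *
D=r.snapshot('top')[1];blocks('top',D,zlo=.048);print(r.get_obs()['eef_pos'])
blocks('side',zlo=.085,zhi=.12,xlo=.5,xhi=.6,ylo=-.15,yhi=.1)"
```

```text
t: 28.3
eef_pos: [0.553, -0.022, 0.2473]
orientation: [-3.141, 0.0, 1.556]
ft_force: [-0.3, 0.2, -0.8]
finger_gap: 0.0396
eef_pos: [0.5546, -0.0224, 0.3263]
top block x y L W ang [430.5 333.9  39.7  27.7   6. ] n 143 z 50.5
top block x y L W ang [421.  210.7  39.7  26.4 -11. ] n 142 z 50.5
[ 0.55374213 -0.02214064  0.32458583]
side block x y L W ang [552.4 -57.4  95.9  41.3  88.6] n 412 z 98.7
```

```bash
python3 -m creep '20 -12 0 0;40 -23 0 0;40 -23.5 0 0;40 -23.5 0 0;40 -23.5 0 0;30 -18 0 0;20.7 -12.1 0 0;0 0 0 0'|sed -n 2p;python3 -m creep '0 0 0 5.2;0 0 10 5.2;0 0 20 0;0 0 20 0;0 0 23 0;0 0 15 0;0 0 10 0;0 0 0 0'; python3 -c "
from h import *
for i in range(3): r.snapshot('top');print(wh(r.get_obs()['eef_pos']),r.get_obs()['orientation'][2]*57.3)"
```

```text
eef_pos: [0.4193, 0.2122, 0.3215]
t: 31.4
eef_pos: [0.4208, 0.2101, 0.2239]
orientation: [-3.141, 0.001, 1.374]
ft_force: [-0.1, -0.2, -0.2]
finger_gap: 0.0597
[421.  210.5 224.5] 78.74899606300993
[421.2 210.7 224.9] 78.7635167511051
[421.3 210.8 225.1] 78.76903514506995
```

```bash
python3 -m creep '0 0 7 0;0 0 10 0;0 0 7 0;0 0 4 0;0 0 0 0;0 0 0 0;0 0 0 0;0 0 0 0'|sed -n 2p; python3 -m creep '0 0 0 0;0 0 0 0;0 0 0 0;0 0 0 0;0 0 0 0;0 0 0 0;0 0 0 0;0 0 0 0' 0 40 |sed -n '2p;5p'; python3 -m creep '0 0 -5 0;0 0 -10 0;0 0 -25 0;0 0 -30 -5.2;0 0 -38 -5.2;0 0 0 0;0 0 0 0;0 0 0 0'|sed -n '2p;5p'; python3 -m creep '-15 10.5 0 0;-35 24 0 0;-40 27 0 0;-40 27 0 0;-35 24 0 0;-20 14 0 0;-12.4 9 0 0;0 0 0 0'|sed -n 2p;  python3 -m creep '0 0 4 0;0 0 10 0;0 0 12 0;0 0 8 0;0 0 2 0;0 0 2 0;0 0 0 0;0 0 0 0'; python3 -c "
from h import *
face(.073,.011)"
```

```text
eef_pos: [0.4209, 0.2107, 0.1967]
eef_pos: [0.421, 0.2108, 0.1968]
finger_gap: 0.0399
eef_pos: [0.4199, 0.2102, 0.3031]
finger_gap: 0.0393
eef_pos: [0.5534, 0.0106, 0.3036]
t: 36.55
eef_pos: [0.5536, 0.0113, 0.2668]
orientation: [3.141, -0.0, 1.556]
ft_force: [-0.4, 0.4, -1.4]
finger_gap: 0.0392
n 84 face y -1.4 y10/90 [-14.5   1.7] x mid 552.1 x ext 528.3 585.6 z 77.4 112.8
[0.55357564 0.01125879 0.26677826] 89.15965907995022 [ 0.24323834 -1.0812815  -1.08082992]
```

```bash
python3 -m creep '0 0 3 0;0 0 3 0;0 0 4 0;0 0 3 0;0 0 3 0;0 0 3 0;0 0 2 0;0 0 0 0'; python3 -m creep '0 0 0 0;0 0 0 0;0 0 0 0;0 0 -5 0;0 0 -15 0;0 0 -25 0;0 0 -30 0;0 0 0 0' 60 |sed -n 2p; python3 -c "
from h import *
D=r.snapshot('top')[1];blocks('top',D,zlo=.048);print(r.get_obs()['eef_pos'])
blocks('side',zlo=.085,zhi=.12,xlo=.5,xhi=.6,ylo=-.15,yhi=.1)"
```

```text
t: 37.6
eef_pos: [0.5534, 0.0113, 0.2454]
orientation: [-3.141, -0.0, 1.556]
ft_force: [0.8, -0.2, 0.3]
finger_gap: 0.0392
eef_pos: [0.555, 0.011, 0.3243]
top block x y L W ang [430.4 334.1  39.8  27.4   5.5] n 143 z 50.9
[0.55412206 0.01123079 0.32246984]
side block x y L W ang [552.7 -39.4 129.9  41.8  88.2] n 534 z 98.0
```

```bash
python3 -m creep '25 -10 0 0;48 -19 0 0;55 -22 0 0;55 -22 0 0;55 -22 0 0;48 -19 0 0;25 -10 0 0;9.9 -3.9 0 0'|sed -n 2p;python3 -m creep '0 0 0 -3.1;0 0 10 -3.1;0 0 20 0;0 0 20 0;0 0 21 0;0 0 15 0;0 0 10 0;0 0 0 0'; python3 -c "
from h import *
for i in range(3): r.snapshot('top');print(wh(r.get_obs()['eef_pos']),r.get_obs()['orientation'][2]*57.3)"
```

```text
eef_pos: [0.4285, 0.3358, 0.3192]
t: 40.7
eef_pos: [0.4301, 0.3335, 0.2237]
orientation: [-3.14, 0.001, 1.664]
ft_force: [0.2, 0.1, -0.2]
finger_gap: 0.0597
[430.4 333.9 224.4] 95.35264654796701
[430.5 334.1 224.9] 95.35981810405525
[430.6 334.3 225.2] 95.3688445604972
```

```bash
python3 -m creep '0 0 7 0;0 0 10 0;0 0 7 0;0 0 4 0;0 0 0 0;0 0 0 0;0 0 0 0;0 0 0 0'|sed -n 2p; python3 -m creep '0 0 0 0;0 0 0 0;0 0 0 0;0 0 0 0;0 0 0 0;0 0 0 0;0 0 0 0;0 0 0 0' 0 40 |sed -n '2p;5p'; python3 -m creep '0 0 -5 0;0 0 -10 0;0 0 -25 0;0 0 -30 3.1;0 0 -38 3.1;0 0 0 0;0 0 0 0;0 0 0 0'|sed -n '2p;5p'; python3 -m creep '-20 9 0 0;-45 20 0 0;-54 24 0 0;-54 24 0 0;-54 24 0 0;-38 17 0 0;-15 6.5 0 0;-8 3.5 0 0'|sed -n 2p;  python3 -m creep '0 0 4 0;0 0 10 0;0 0 12 0;0 0 8 0;0 0 2 0;0 0 2 0;0 0 0 0;0 0 0 0'; python3 -c "
from h import *
face(.073,.044)"
```

```text
eef_pos: [0.4303, 0.3341, 0.1967]
eef_pos: [0.4304, 0.3342, 0.1968]
finger_gap: 0.0389
eef_pos: [0.4294, 0.3335, 0.3029]
finger_gap: 0.0393
eef_pos: [0.5537, 0.0441, 0.3035]
t: 45.85
eef_pos: [0.5542, 0.0442, 0.2668]
orientation: [3.141, -0.0, 1.556]
ft_force: [0.2, -0.1, -0.8]
finger_gap: 0.039
n 88 face y 31.2 y10/90 [18.9 34.9] x mid 556.4 x ext 532.9 584.5 z 78.3 112.9
[0.55415636 0.04414057 0.26681213] 89.15523874384118 [-0.71066292 -0.05646268 -1.46301045]
```

```bash
python3 -m creep '0 0 3 0;0 0 4 0;0 0 4 0;0 0 4 0;0 0 3 0;0 0 3 0;0 0 2 0;0 0 0 0'; python3 -m creep '0 0 0 0;0 0 0 0;0 0 0 0;0 0 -5 0;0 0 -15 0;0 0 -25 0;0 0 -30 0;0 0 0 0' 60 |sed -n 2p; python3 -m creep '0 0 0 0;0 -30 0 0;0 -50 0 0;0 -50 0 0;0 -30 0 0;0 0 0 0;0 0 0 0;0 0 0 0' 0; python3 -c "
from h import *
p,D=r.snapshot('top');blocks('top',D,zlo=.048,xlo=.3)
q,E=r.snapshot('side')
blocks('side',E,zlo=.085,zhi=.12,xlo=.5,xhi=.6,ylo=-.15,yhi=.1)
blocks('top',D,zlo=.085,zhi=.12,xlo=.5,xhi=.6,ylo=-.15,yhi=.1)
for n,d in(('top',D),('side',E)):
  W=cloud(n,d);m=(abs(W[...,0]-.501)<.02)&(abs(W[...,1]+.022)<.02)&(W[...,2]>.02)&(W[...,2]<.07);print(n,'tab',m.sum(),wh(np.median(W[m],0)))
cv2.imwrite('pics/s4c.png',np.hstack([cv2.resize(p[150:250,215:315],(400,400)),cv2.resize(q[160:250,210:300],(400,400))]))"
```

```text
t: 46.9
eef_pos: [0.554, 0.0442, 0.2436]
orientation: [-3.141, -0.0, 1.556]
ft_force: [-0.7, 0.3, 0.5]
finger_gap: 0.0392
eef_pos: [0.5556, 0.044, 0.3222]
t: 48.9
eef_pos: [0.3951, 0.0466, 0.3186]
orientation: [3.141, 0.001, 1.556]
ft_force: [0.8, 0.4, 0.9]
finger_gap: 0.0002
side block x y L W ang [552.7 -18.4 174.4  41.9  89.4] n 632 z 96.7
top block x y L W ang [5.525e+02 4.480e+01 4.010e+01 2.340e+01 5.000e-01] n 197 z 97.8
top block x y L W ang [5.515e+02 1.230e+01 3.790e+01 2.330e+01 5.000e-01] n 187 z 98.0
top block x y L W ang [ 5.511e+02 -2.140e+01  3.920e+01  2.590e+01 -3.000e-01] n 198 z 97.6
top block x y L W ang [ 5.51e+02 -5.42e+01  3.96e+01  2.59e+01 -1.00e-01] n 208 z 97.5
top block x y L W ang [549.9 -89.   38.   26.   -1.1] n 203 z 97.7
top tab 259 [500.6 -22.4  49. ]
side tab 133 [501.1 -22.4  48.3]
```

View pics/s4c.png

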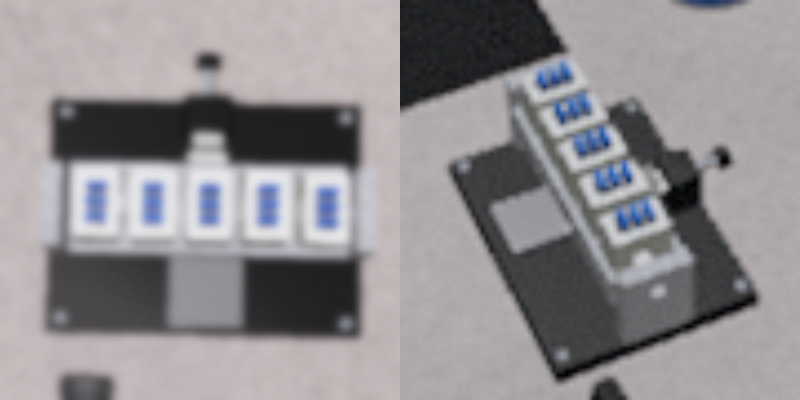

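```bash
python3 -m creep '-10 14 0 0;-20 28 0 0;-20 28 0 0;-17.2 28 0 0;0 0 20 0;0 0 25 0;0 0 25 0;0 0 10 0'|sed -n 2,4p; python3 -m creep '0 0 5 0;0 0 5 0;0 0 3 0;0 0 3 0;0 0 2 0;0 0 2 0;0 0 2 0;0 0 2 0'; python3 -m creep '0 0 1 0;0 0 1 0;0 0 1 0;0 0 1 0;0 0 1 0;0 0 1 0;0 0 0 0;0 0 0 0'
```

```text
eef_pos: [0.4908, -0.0221, 0.2369]
orientation: [-3.139, 0.001, 1.556]
ft_force: [-0.2, 0.4, 0.0]
t: 51.0
eef_pos: [0.4913, -0.0221, 0.2151]
orientation: [3.141, -0.001, 1.556]
ft_force: [-1.5, 0.4, 4.5]
finger_gap: 0.0001
t: 52.0
eef_pos: [0.4913, -0.022, 0.2087]
orientation: [3.141, -0.0, 1.556]
ft_force: [0.4, 0.3, 5.1]
finger_gap: 0.0001
```

```bash
python3 -m creep '0 0 0.7 0;0 0 0 0;0 0 0 0;0 0 -3 0;0 0 -5 0;0 0 -15 0;0 0 -30 0;0 0 -40 0'; python3 -m creep '0 0 -20 0;0 -20 0 0;0 -40 0 0;0 -40 0 0;0 0 0 0;0 0 0 0;0 0 0 0;0 0 0 0' 50; python3 -c "
from h import *
p,D=r.snapshot('top');q,E=r.snapshot('side')
blocks('top',D,zlo=.078,zhi=.09,xlo=.52,xhi=.6,ylo=-.15,yhi=.1)
for n,d in(('top',D),('side',E)):
  W=cloud(n,d);m=(abs(W[...,0]-.501)<.02)&(abs(W[...,1]+.022)<.02)&(W[...,2]>.02)&(W[...,2]<.07);print(n,'tab',m.sum(),wh(np.median(W[m],0)))
# rod, top view
W=cloud('top',D);b=(W[...,0]>.46)&(W[...,0]<.53)&(W[...,1]>-.45)&(W[...,1]<-.12)
g=b&(p.max(-1)<75)&(W[...,2]>.025);print('handle',g.sum(),rect(W[g]),wh(W[g].min(0)),wh(W[g].max(0)),wh(np.median(W[g],0)))
g=b&(W[...,2]>.026)&(W[...,1]<-.375);print('tip',g.sum(),wh(W[g].mean(0)),wh(W[g].min(0)))
"
```

```text
t: 53.0
eef_pos: [0.49, -0.0222, 0.3012]
orientation: [-3.138, 0.001, 1.556]
ft_force: [1.4, 0.6, -0.1]
finger_gap: 0.0001
t: 54.0
eef_pos: [0.3919, -0.0206, 0.321]
orientation: [3.141, 0.001, 1.556]
ft_force: [1.2, -0.3, 0.1]
finger_gap: 0.0501
top block x y L W ang [553.7  71.8  49.7  11.9  -1.6] n 86 z 79.8
top block x y L W ang [5.528e+02 4.420e+01 3.880e+01 2.590e+01 3.000e-01] n 159 z 84.5
top block x y L W ang [5.52e+02 1.22e+01 4.02e+01 2.37e+01 5.00e-01] n 154 z 84.3
top block x y L W ang [ 5.532e+02 -1.161e+02  4.550e+01  1.010e+01 -4.000e-01] n 77 z 79.8
top block x y L W ang [ 5.507e+02 -2.090e+01  3.850e+01  2.380e+01  3.000e-01] n 150 z 84.4
top block x y L W ang [ 5.508e+02 -5.510e+01  3.840e+01  2.630e+01 -2.000e-01] n 156 z 84.5
top block x y L W ang [550.4 -89.4  40.5  24.3   0. ] n 153 z 84.7
top tab 256 [501.  -21.9  36.6]
side tab 132 [502.2 -21.9  35.7]
handle 113 [ 494.6 -173.6   40.7   14.7  -89.6] [ 487.2 -193.9   26.2] [ 502.1 -153.3   43.3] [ 494.6 -173.4   38.9]
tip 35 [ 496.5 -390.4   32.3] [ 493.7 -408.2   28.6]
```

```bash
python3 -c "
from h import *
def run(n):
  p,d=r.snapshot(n);W=cloud(n,d)
  # base: fit side edges per-row with subpixel: use dark mask of base at z .015
  Y=[];out=[]
  b=(abs(W[...,0]-.553)<.12)&(abs(W[...,1]+.0215)<.14)
  m=b&(W[...,2]>.009)&(W[...,2]<.021);R=rect(W[m])
  # x edges (min/max x) as function of y
  P=W[m];ys=np.arange(-.11,.07,.005)
  lo=[(y,np.percentile(P[abs(P[:,1]-y)<.0025,0],2)) for y in ys]
  a=np.polyfit(*np.array(lo).T,1)
  c=b&(W[...,2]>.074)&(W[...,2]<.083)&(abs(W[...,1]+.0215)>.0865)
  Q=W[c];A=Q[Q[:,1]>0];B=Q[Q[:,1]<0]
  mid=lambda S:[(np.percentile(S[:,i],3)+np.percentile(S[:,i],97))/2*1000 for i in(0,1)]
  print(n,R,'lowedge slope deg',np.degrees(a[0]).round(2),'cheeks',np.round(mid(A),1),np.round(mid(B),1))
for i in range(3): run('top')
for i in range(3): run('side')
"
```

```text
top [552.6 -41.7 238.2 150.7  89.6] lowedge slope deg 0.93 cheeks [552.9  72.4] [ 551.9 -115.3]
top [552.5 -41.9 238.7 150.6  89.5] lowedge slope deg 0.85 cheeks [553.   72.4] [ 551.9 -115.4]
top [552.5 -41.6 238.2 150.5  89.5] lowedge slope deg 0.84 cheeks [552.9  72.3] [ 552.  -115.4]
side [553.4 -41.  241.  151.7  89.3] lowedge slope deg 1.22 cheeks [555.2  72.5] [ 551.7 -116.3]
side [553.8 -40.  235.8 151.1  89.3] lowedge slope deg 1.16 cheeks [554.2  72.6] [ 552.7 -116.4]
side [553.8 -39.7 239.1 150.6  89.4] lowedge slope deg 0.65 cheeks [554.9  71.8] [ 552.2 -115.6]
```

```bash
python3 -m creep '-20 14 0 0;-30 20 0 0;-30 20 0 0;-30 20 0 0;-23.3 16 0 0;-20 15.6 0 0;0 0 0 -1.3;0 0 0 0'|sed -n 2,3p; python3 -m creep '0 0 15 0;0 0 25 0;0 0 25 0;0 0 20 0;0 0 15 0;0 0 10 0;0 0 0 0;0 0 0 0'; python3 -c "
from h import *
for i in range(3): r.snapshot('top');print(wh(r.get_obs()['eef_pos']),r.get_obs()['orientation'][2]*57.3)
p,d=shot('side');cv2.imwrite('pics/s5c.png',cv2.resize(p[220:330,220:320],(600,660)[0:2])[:600])"
```

```text
eef_pos: [0.4939, -0.1748, 0.3203]
orientation: [-3.14, -0.001, 1.58]
t: 56.4
eef_pos: [0.4948, -0.1757, 0.2113]
orientation: [3.14, 0.0, 1.579]
ft_force: [-0.1, -0.8, 0.0]
finger_gap: 0.0502
[ 494.8 -175.7  211.5] 90.46146773139331
[ 494.8 -175.7  211.5] 90.4630331747038
[ 494.8 -175.6  211.5] 90.47154251128727
```

View pics/s5c.png

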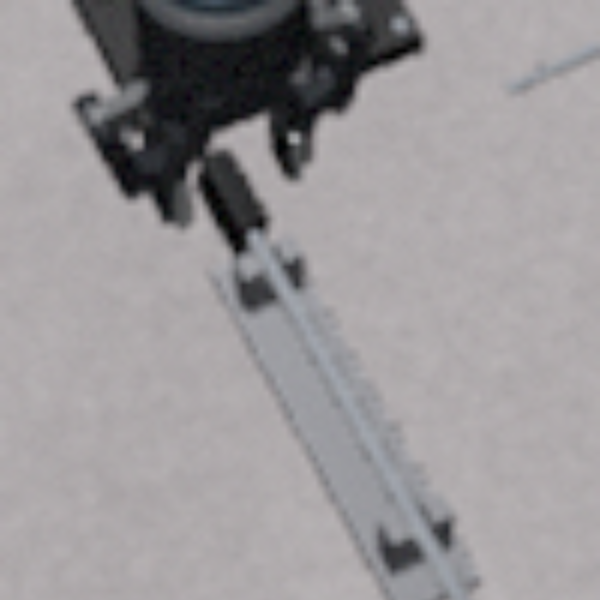

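```bash
python3 -m creep '0 0 8 0;0 0 10 0;0 0 6 0;0 0 2.5 0;0 0 0 0;0 0 0 0;0 0 0 0;0 0 0 0'|sed -n 2p; python3 -m creep '0 0 0 0;0 0 0 0;0 0 0 0;0 0 0 0;0 0 0 0;0 0 0 0;0 0 0 0;0 0 0 0' 0 90; python3 -m creep '0 0 -2 0;0 0 -5 0;0 0 -12 0;0 0 -20 0;0 0 -30 0;0 0 -30 0;0 0 -25 0;0 0 -6 0'; python3 -c "
from h import *
p,d=shot('side');cv2.imwrite('pics/s6c.png',cv2.resize(p[180:330,200:340],(560,600)))
W=cloud('side',d);print(wh(r.get_obs()['eef_pos']))
b=(abs(W[...,0]-.495)<.03)&(W[...,2]>.1)&(W[...,2]<.2)
for y in np.arange(-.4,-.22,.03):
  P=W[b&(abs(W[...,1]-y)<.006)];print(round(y,2),len(P),wh(np.median(P,0)) if len(P) else '')"
```

```text
eef_pos: [0.4945, -0.1755, 0.1845]
t: 58.6
eef_pos: [0.4945, -0.1755, 0.1844]
orientation: [3.141, 0.0, 1.579]
ft_force: [-1.4, 0.3, 3.8]
finger_gap: 0.0142
t: 59.6
eef_pos: [0.4947, -0.1762, 0.3169]
orientation: [3.137, 0.0, 1.578]
ft_force: [-0.1, -0.3, -1.1]
finger_gap: 0.0146
[ 494.6 -176.   316.4]
-0.4 18 [ 497.1 -399.4  162.6]
-0.37 17 [ 496.  -369.4  164.5]
-0.34 15 [ 496.3 -341.3  163.3]
-0.31 13 [ 497.  -309.5  163.3]
-0.28 15 [ 495.9 -278.6  163. ]
-0.25 12 [ 494.8 -249.   163.4]
-0.22 12 [ 495.5 -219.6  163.2]
```

View pics/s6c.png

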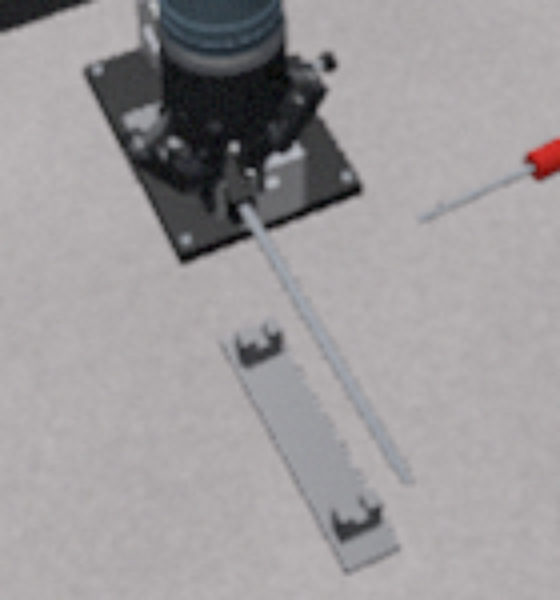

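```bash
python3 -m creep '0 0 0 1.25;20 2.2 0 0;40 4.4 0 0;50 5.5 0 0;50 5.5 0 0;50 5.5 0 0;50 5.5 0 0;50 5.5 0 0'|sed -n 2p; python3 -m creep '50 5.5 0 0;50 5.5 0 0;50 5.5 0 0;33.6 3.5 0 0;20 2.1 0 0;0 0 0 0;0 0 0 0;0 0 0 0'|sed -n 2,5p;python3 -m creep '0 0 10 0;0 0 25 0;0 0 25 0;0 0 20 0;0 0 10 0;0 0 6 0;0 0 4 0;0 0 0 0'; python3 -c "
from h import *
for i in range(3): r.snapshot('top');print(wh(r.get_obs()['eef_pos']),r.get_obs()['orientation'][2]*57.3)
for n in('top','side'):
  p,d=r.snapshot(n);W=cloud(n,d)
  b=(abs(W[...,0]-.556)<.03)&(W[...,2]>.045)&(W[...,2]<.08)
  for y in np.arange(.1,.3,.03):
    P=W[b&(abs(W[...,1]-y)<.006)];print(n,round(y,2),len(P),wh(np.median(P,0)) if len(P) else '')"
```

```text
eef_pos: [0.5321, 0.1355, 0.3127]
eef_pos: [0.5582, 0.3347, 0.3143]
orientation: [-3.141, 0.001, 1.553]
ft_force: [0.2, -0.2, 0.1]
finger_gap: 0.0145
t: 62.65
eef_pos: [0.5578, 0.3374, 0.2146]
orientation: [3.141, -0.0, 1.557]
ft_force: [-0.6, -0.3, -0.4]
finger_gap: 0.0147
[557.9 337.5 214.8] 89.2243667121533
[557.9 337.5 214.9] 89.22640941007248
[557.9 337.5 214.9] 89.22444260046497
top 0.1 1 [554.6 104.2  59.7]
top 0.13 15 [554.  130.5  62.3]
top 0.16 16 [553.9 159.6  61.5]
top 0.19 19 [553.5 190.6  61.8]
top 0.22 15 [555.9 219.7  62.1]
top 0.25 14 [555.2 249.9  62. ]
top 0.28 15 [555.3 279.7  62.5]
side 0.1 1 [555.3 104.7  58.6]
side 0.13 6 [555.6 129.7  60.7]
side 0.16 7 [555.3 162.3  61.2]
side 0.19 5 [554.7 188.6  60.8]
side 0.22 6 [556.5 220.5  60.7]
side 0.25 6 [556.5 251.   60.4]
side 0.28 3 [556.4 281.7  61. ]
```

```bash
python3 -m creep '0 0.5 -0.5 0;-6 0 0 0;-8 0 0 0;-8 0 0 0;-6 0 0 0;-5 0 0 0;-5 0 0 0;0 0 0 0';python3 -m creep '-5 0 0 0;-5 0 0 0;-5 0 0 0;-5 0 0 0;-5 0 0 0;0 0 0 0;0 0 0 0;0 0 0 0'; python3 -c "
from h import *
p,d=shot('side');q,e=shot('top')
cv2.imwrite('pics/s7c.png',np.hstack([cv2.resize(q[165:245,190:270],(400,400)),cv2.resize(p[150:230,200:280],(400,400))]))"
```

```text
t: 63.9
eef_pos: [0.5577, 0.2987, 0.2148]
orientation: [-3.142, 0.0, 1.556]
ft_force: [-0.8, 0.4, -0.7]
finger_gap: 0.0145
t: 64.9
eef_pos: [0.5572, 0.2747, 0.2148]
orientation: [3.142, -0.0, 1.558]
ft_force: [0.5, 0.0, -2.2]
finger_gap: 0.0146
```

View pics/s7c.png

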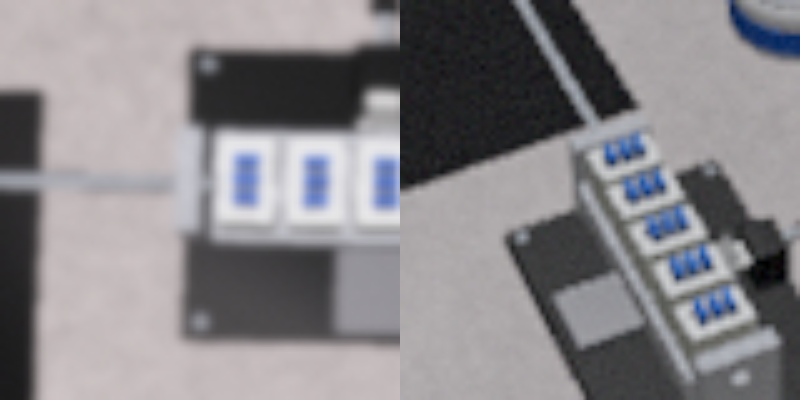

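```bash
python3 -m creep '-5 0 0 0;-6 0 0 0;-6 0 0 0;-6 0 0 0;-6 0 0 0;-6 0 0 0;-5 0 0 0;0 0 0 0';python3 -m creep '-5 0 0 0;-6 0 0 0;-6 0 0 0;-6 0 0 0;-6 0 0 0;-6 0 0 0;-5 0 0 0;0 0 0 0'
```

```text
t: 66.0
eef_pos: [0.5567, 0.2336, 0.2147]
orientation: [-3.141, 0.0, 1.556]
ft_force: [1.1, -0.3, -0.3]
finger_gap: 0.0146
t: 67.0
eef_pos: [0.5562, 0.1936, 0.2148]
orientation: [-3.142, 0.0, 1.556]
ft_force: [0.1, -0.5, -0.8]
finger_gap: 0.0147
```

```bash
python3 -m creep '-6 0 0 0;-10 0 0 0;-10 0 0 0;-10 0 0 0;-10 0 0 0;-7 0 0 0;-5 0 0 0;0 0 0 0';python3 -m creep '-4 0 0 0;-4 0 0 0;-4 0 0 0;-4 0 0 0;-4 0 0 0;-4 0 0 0;-4 0 0 0;0 0 0 0'; python3 -m creep '-2 0 0 0;-2 0 0 0;-2 0 0 0;-1 0 0 0;-1 0 0 0;0 0 0 0;0 0 0 0;0 0 0 0'
```

```text
t: 68.0
eef_pos: [0.5554, 0.1359, 0.2148]
orientation: [-3.142, 0.0, 1.556]
ft_force: [-0.0, -0.4, -1.9]
finger_gap: 0.0148
t: 69.0
eef_pos: [0.555, 0.1077, 0.2148]
orientation: [-3.142, 0.0, 1.556]
ft_force: [0.3, -0.1, -0.7]
finger_gap: 0.0144
t: 70.0
eef_pos: [0.5548, 0.1006, 0.2147]
orientation: [-3.142, -0.0, 1.557]
ft_force: [-0.6, 0.3, -0.3]
finger_gap: 0.0144
```

Moving freely; push on until contact.

```bash
python3 -m creep '-1 0 0 0;0 0 0 0;-1 0 0 0;0 0 0 0;-1 0 0 0;0 0 0 0;0 0 0 0;0 0 0 0'; python3 -c "
from h import *
p,d=shot('side');q,e=shot('top')
for n,D in(('side',d),('top',e)):
  W=cloud(n,D);m=(abs(W[...,0]-.552)<.02)&(W[...,1]<-.12)&(W[...,1]>-.2)&(W[...,2]>.045)&(W[...,2]<.075);print(n,m.sum(),wh(W[m].min(0)) if m.any() else'',wh(W[m].max(0)) if m.any() else '')
cv2.imwrite('pics/s8c.png',np.hstack([cv2.resize(q[165:245,190:320],(400,246)),cv2.resize(p[150:250,190:320],(400,246*400//320))[:246]]))"
```

```text
t: 71.0
eef_pos: [0.5548, 0.1, 0.2148]
orientation: [3.141, -0.003, 1.559]
ft_force: [-0.1, 6.0, -2.4]
finger_gap: 0.015
side 72 [ 532.4 -134.2   45.1] [ 571.7 -120.2   74.9]
top 8 [ 549.3 -133.9   56.9] [ 554.3 -126.1   62. ]
```

View pics/s8c.png

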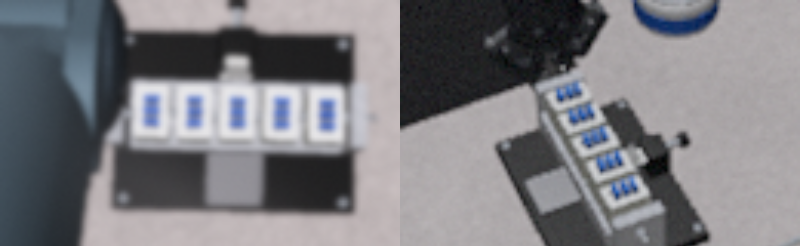

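```bash
python3 -m creep '1 0 0 0;1 0 0 0;0 0 0 0;0 0 0 0;0 0 0 0;0 0 0 0;0 0 0 0;0 0 0 0' 50; python3 -m creep '0 0 -5 0;0 0 -15 0;0 0 -25 0;0 0 -30 0;0 0 -30 0;0 0 0 0;0 0 0 0;0 0 0 0'|sed -n 2p;python3 -m creep '20 0 0 0;40 0 0 0;50 0 0 0;50 0 0 0;40 0 0 0;20 0 0 0;0 0 0 0;0 0 0 0'; python3 -c "
from h import *
p,d=shot('side');q,e=shot('top')
for n,D in(('side',d),('top',e)):
  W=cloud(n,D);b=(abs(W[...,0]-.553)<.02);z=W[...,2];y=W[...,1]
  m=b&(y<-.124)&(y>-.2)&(z>.05)&(z<.075);print(n,'tip',m.sum(),wh(np.median(W[m],0)),wh(W[m].min(0)))
  m=b&(y>.082)&(y<.16)&(z>.045);print('handle',m.sum(),wh(W[m].min(0)),wh(W[m].max(0)))
  m=(abs(W[...,0]-.501)<.02)&(abs(y+.022)<.02)&(z>.02)&(z<.07);print('tab',wh(np.median(W[m],0)))
blocks('top',e,zlo=.082,zhi=.09,xlo=.52,xhi=.6,ylo=-.15,yhi=.1)
cv2.imwrite('pics/s9c.png',np.hstack([cv2.resize(q[150:250,190:320],(400,307)),cv2.resize(p[150:250,190:320],(400,307))]))"
```

```text
t: 72.1
eef_pos: [0.5548, 0.0994, 0.2148]
orientation: [3.142, 0.0, 1.557]
ft_force: [0.3, 0.3, 0.8]
finger_gap: 0.0499
eef_pos: [0.5541, 0.0993, 0.3186]
t: 74.1
eef_pos: [0.5584, 0.3169, 0.3195]
orientation: [-3.141, 0.002, 1.554]
ft_force: [0.9, -0.7, 0.5]
finger_gap: 0.0501
side tip 8 [ 552.4 -127.4   60.3] [ 549.4 -132.9   55.7]
handle 54 [545.5  86.7  45.4] [565.2 123.9  71.7]
tab [501.9 -21.4  35. ]
top tip 7 [ 551.3 -128.3   60.3] [ 549.1 -133.7   59.2]
handle 129 [545.2  82.   50.6] [561.4 122.   72.1]
tab [503.1 -20.8  36.3]
top block x y L W ang [552.5  45.2  38.3  23.7   0.7] n 154 z 85.0
top block x y L W ang [552.9  12.2  38.3  23.7   0.6] n 146 z 84.8
top block x y L W ang [ 5.507e+02 -2.090e+01  3.810e+01  2.380e+01  2.000e-01] n 138 z 84.7
top block x y L W ang [ 5.51e+02 -5.51e+01  3.84e+01  2.64e+01 -2.00e-01] n 151 z 84.7
top block x y L W ang [ 5.502e+02 -8.930e+01  4.000e+01  2.410e+01 -5.000e-01] n 141 z 84.8
```

View pics/s9c.png

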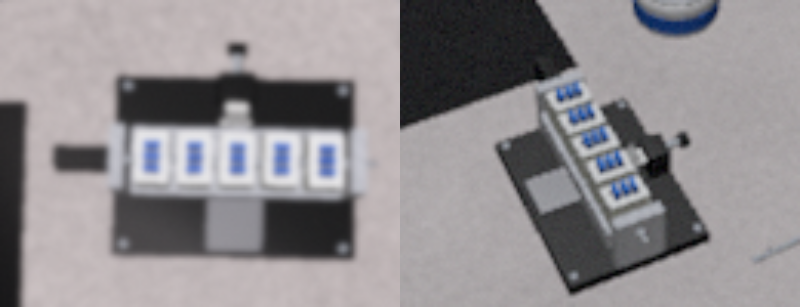

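```bash
python3 -c "
from bench import r
print(r.sign_off())"
```

```text
the job is handed in; nothing more can be done
None
```

I set all five carriers into the pockets and pressed the stage until its catch held it. I then slid the rod in from the +y side until the handle met the cheek (about 6 N contact), let go, moved clear and handed the job in at about 74 s. No verdict was reported.

**Last checks (both cameras):**
- **Stage:** the press tab sits at about 36 mm, which matches the stage held about 18 mm down.
- **Carriers:** all five block tops are level at about 85 mm and turned less than 1°. In the last top view three of them read about 2 mm low in x, but the top camera read carriers at that height low in x in general. The limit is 4 mm and the pocket play is 2 mm.
- **Rod:** the tip is at y = -133.7 mm and the back of the handle at y = +122 mm, so the handle is home to within about 1 mm.
- **Gripper:** it stands clear, about 0.2 m from the handle.

**Not checked:** I did not measure the tin or the screwdriver again at the end. No move went near either of them, and neither looked moved where it showed in the later pictures. I saw no carrier knocked aside during the run.

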